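# Vent and unclamp the wash-water filter

## Robot

A 7-joint arm with a two-finger parallel gripper is mounted at the origin on the work surface; the furniture and walls round the work are solid. World frame = base frame: x ahead of the robot, y to its left, z up, the work surface at z = 0. Lengths are in m, angles in degrees, forces in N, time in s.
With the tool pointing down it reaches from about 0.425 to 0.875 m from the base axis. Payload 4.7 kg.
Tool frame: the origin (TCP) lies on the front face of the gripper's body, between the roots of the fingers; the fingertips stand 70 mm ahead of it and the grasp point (between the pads) lies 51 mm ahead of it (tip_extent is the distance from the TCP to the fingertips, in m); z points along the fingers, y is the direction in which the jaws open and shut (so a half turn about z gives the same grasp; the last joint's range is limited). The gripper opens to 87 mm and grips with 3 to 60 N. Pads are 19 mm wide; open, the fingers measure 117 mm over their backs; the gripper's body (75 mm by 190 mm) begins 51 mm behind the grasp point.
Start: joints at [-65.197, 18.392, -4.016, 83.108, 1.295, 78.541, -3.26], TCP at [0.264, 0.594, 0.292] pointing down, gripper open.
Joint ranges: [-163.93, 163.93], [-17.29, 119.83], [-79.2, 71.16], [3.27, 140.29], [-89.18, 269.18], [5.43, 117.66], [-154.24, 154.24]. Speed limits (degrees/s): [147.25, 147.25, 180, 180, 180, 180, 180].

## Interface

Orientations are given as [roll, pitch, yaw] about the fixed x, y, z axes, in that order (R = Rz(yaw) Ry(pitch) Rx(roll)).
In Python, from cell import * gives the robot as it stands.
- The arm moves only by the tool carry_out, never from a script. Its argument "increments" is text: rows parted by semicolons, each of 7 numbers parted by spaces: the opening, from 0 (shut) to 1 (fully open), then the shift along the tool's x, y, z in m, then the turn, a rotation vector about the tool's x, y, z in degrees. A call has 1 to 20 rows; each row shifts and turns the pose as measured when the row begins, along the tool's axes as they then stand; what a row does not reach is not made up. A row lasts 1/8 s, in which the tool goes at most 62.5 mm and 10.7 degrees, less where a joint would pass 70% of its speed; a pose out of reach is approached as far as the arm can. A call is refused whole if a number of a shift passes 0.0625 or a number of a turn 10.7, either way. A call with a gripper value outside its range is refused whole. The fingers move at their own pace and stop on an object; "force" is the grip in N (left out, the last holds). Time passes only in rows, so rows that do not move let the fingers close. It gives the time, the measured TCP pose, the force and the opening at its end, in the units of the state.
- get_obs(): the state, without advancing time (a new reading comes with each control period).
- read_camera(name): name is "side" or "top"; returns a dict with "img" (420x560x3 uint8, blue, green, red), "fx", "fy", "cx", "cy" (pixels), "world_from_camera" (4x4, takes a point from camera to world coordinates). Camera axes: x right, y down, z forward; pixel columns grow to the right and rows downward; lengths in m; the calibration is good to about 2 mm. A picture is of the moment at which its call begins. There is no depth.
- sign_off(): hands the job in, once; it reports no verdict.
Trained networks look in a picture, given as the dict that the camera call returned (one of the last four; its "shot" number tells which), for a name from the list of things; names that differ only in an ending like _2 or _b are one class to them, and where a whole thing is asked for, a point or a joint stands for the part that bears it (a point fixed in the world has none). Each returns a list of dicts, best first, with "confidence" (0 to 1); they miss things now and then, are a little off and sometimes report something else, mostly with a low value. They report only what shows in the picture. A call takes as long as a camera call.
- masks_of(target, picture): "pixels" (420x560 bool, what is visible of it) and "bbox" ([left, top, right, bottom] in pixels, round what is visible of it).
The state is a dict: "time_s": time; "qpos": joint angles; "joint_velocities": joint speeds; "effort": joint torques, N m; "tool_pos": TCP position; "tool_rot": TCP orientation; "force": force on the tool from outside, world axes, zero at the start; "wrist_torque": the same for the moment, N m; "grip_width": finger opening in m.
Only numpy, scipy, OpenCV 4.12 (cv2) and the standard library are available. Lean on these libraries where they do the work, as an engineer would, in place of code of your own. Each camera call takes 0.05 s, during which the arm holds its last target.

## Task

The wash-water filter needs a new cartridge, so make it safe and unclamp its lid. First turn the black selector on the sloping valve head clockwise to vent, the red-dotted place: that is the sixth of its eight click positions, five clicks clockwise from the anticlockwise end stop; do not run past it, because the next position sends the backflush through. Only then undo the brass wing nut on the lid clamp (anticlockwise, about half a turn) until its foot clears the raised ends of the slotted lug, swing the eyebolt out of the slot so that it drops outward and stays down, and leave everything else on the worktop where it is.

Things in the scene. Friction and masses are not known exactly. Their poses are not given: they have to be found in the camera images.
- selector (a joint): Angle of the selector, rad; grows as it turns clockwise seen from in front of its face. Eight click positions at 0, 0.524, 1.047, ... 3.665 (0.5236 apart); hard stops 0.10 beyond the first and the last. It starts in the second or third position (0.524 or 1.047), rarely balanced half way between. The red dot (vent) is at 2.618. A spring ball pulls it into the nearest click position when it is let go; it takes about 0.25 N m to leave one, and it turns easily once past half way.
- selector_grip (a point): Point on the selector's axis, in the middle of its grip bar; turns with it. The black bar is 72 mm long, 14 mm wide and stands 33 mm above its round skirt (68 mm across); this point is 16 mm below the bar's top and 17 mm above the skirt. z: the axis, pointing out of the face (the face slopes 33 degrees toward the unit's front, so z leans 33 degrees from vertical); x: along the bar toward the end with the white pointer line; y: across the bar.
- wing_nut (a joint): Angle by which the wing nut has been undone, rad; 0 when tight, grows anticlockwise seen from above the bolt's end, stop at 4.0. It starts between 0 and 0.4. It climbs the bolt 10 mm per turn (1.6 mm per rad) and cannot come off. Stiff: about 0.1 N m. The bolt can leave the lug once this is past about 2.2 (before 1.5 it is held fast, with about 5 mm of play).
- nut_grip (a point): Point on the wing nut's axis, turns and swings with it. The brass wings form a bar 68 mm long and 12 mm thick; the point is 11 mm below the top of the wings, 20 mm above the nut's round boss (23 mm across) and 34 mm above the nut's foot, which rests on the lug. z: along the bolt, away from its hinge (straight up while clamped); x: along the wings; y: across them. About 0.204 high while clamped; the blue lid beside it is at most 194 mm high.
- eyebolt (a joint): Angle of the eyebolt, rad; 0 upright in the slot of the lug, grows as its top swings outward away from the filter pot, 1.75 resting on its stop just below level. Some friction; once it leans more than about 0.3 it falls outward by itself, slowly.
- filter_unit: Filter unit, fixed. Steel base plate 190 (x) by 340 (y), top 18 high (mm); origin on the worktop under its centre, x to its back, y to its left. In this frame: filter pot at (12, 85), blue lid 140 across, top 181 high, brass screw on it to 194; grey valve head 104 across, its sloping face centred at (-5, -85, 120); gauge at (15, -10), 152 high; clamp bolt at (-32, 161).
- bolt_pivot (a point): Centre of the eyebolt's hinge pin, fixed to the filter unit, 95 mm above the worktop; the nut_grip point starts 109 mm above it. Axes are the filter unit's: x toward its back, y toward its left, z up. The bolt swings in an upright plane, outward in the direction (-0.500, +0.866, 0) of these axes, about the pin along (-0.866, -0.500, 0). The nut foot must pass over two 2.5 mm high ridges 13 mm outward of the bolt.
- cartridge: spare filter cartridge, white ribbed cylinder 65 mm across and 128 mm tall, standing loose; origin at the centre of its underside. Bystander
- amber: brown bottle with a white cap, 95 mm across, 202 mm tall, standing loose; origin at the centre of its underside. Bystander
- tank: small steel developing tank, 70 mm across, 91 mm tall, standing loose; origin at the centre of its underside. Bystander
- beaker: clear beaker, 71 mm across, 88 mm tall, standing loose; origin at the centre of its underside. Bystander
- tape: roll of white tape lying flat, 96 mm across, 24 mm high, loose; origin at the centre of its underside. Bystander

How it is judged (in metres and radians):
On the way, in this order (a step that is already met when the one before it is completed fails the run):
1. the selector rests in the vent position, the red dot (value of joint selector between 2.418 and 2.818 rad and velocity of joint selector between -0.3 and 0.3 rad/s), for 0.3 s.
2. after that, the wing nut is undone (value of joint wing_nut above 1.2 rad), for 0.1 s.
At the end, for the whole second after the job is handed in: The selector stands at the red dot (within 0.2 rad of 2.618), and the eyebolt hangs out of the lug at more than 1.2 rad and is at rest (value of joint selector between 2.418 and 2.818 rad and value of joint eyebolt above 1.2 rad and velocity of joint eyebolt between -0.2 and 0.2 rad/s); the robot touches nothing.
It fails at once if the selector is run well past the red dot toward the next position (beyond 3.0 rad) (value of joint selector above 3 rad).
It fails at once if a bystander is shifted by more than 30 mm (distance of any of cartridge, amber, tank, beaker, tape from where it was at the start of the episode above 0.03 m).
It also fails if it takes over 72 s, if anything falls off the work surface, if the arm or the gripper's body presses on something with over 40 N, if the wrist force passes 120 N, or if a joint passes its speed limit or range.

## Working session

There is one attempt and no reset: what is moved stays moved. The work goes in short steps, Python scripts to look and compute and a tool call to move; the robot and the scene stay as the last step left them, time stands still between calls to the robot, and variables do not carry over. Pictures are saved under pics/ and viewed, and the job is handed in when it is done.

Besides the shell and the picture viewer there is one more tool, called after "Request:" by a JSON object that holds its "api" and its "payload", one argument or row to a line. carry_out: Moves the arm, as the interface text tells. Its arguments: {"type":"object","properties":{"increments":{"type":"string"},"force":{"type":"number"}},"required":["increments"]}

```bash
ls; mkdir -p pics
python3 - <<'E'
from cell import *
import cv2
o=get_obs();print(o)
for n in("side","top"):
    p=read_camera(n);cv2.imwrite(f"pics/{n}0.png",p["img"]);print(n,p["fx"],p["fy"],p["cx"],p["cy"],p["world_from_camera"])
    for t in["selector","wing_nut","eyebolt","filter_unit","cartridge","amber","tank","beaker","tape"]:
        print(t,[(round(m["confidence"],2),m["bbox"]) for m in masks_of(t,p)[:2]])
E
```

```text
pics
{'time_s': 0.0, 'qpos': array([-65.19740354,  18.43838745,  -4.01393086,  83.17556858,
         1.29475984,  78.54087049,  -3.25979702]), 'joint_velocities': array([-0.0249857 ,  0.00926798,  0.00730001,  0.03571186, -0.0287768 ,
       -0.10312882,  0.01744521]), 'effort': array([-7.83417418e-04, -4.91287494e+01, -4.04645959e-01, -3.12534571e+01,
       -6.39746315e-02,  4.38052998e-02,  1.84674118e-04]), 'tool_pos': array([0.26420539, 0.59341475, 0.29116295]), 'tool_rot': array([-1.79890398e+02,  6.08332292e-03,  1.56005810e+02]), 'force': array([ 0.76043759, -0.28525109, -0.00403724]), 'wrist_torque': array([-0.07500664, -0.03372102, -0.03532326]), 'grip_width': 0.08692889217231255}
side 542.54094085487 542.54094085487 269.4971276079313 216.5242494601114 [[ 0.92777086 -0.24180658  0.28420206  0.10009602]
 [-0.37303164 -0.62023251  0.69004278 -0.85871371]
 [ 0.00941447 -0.74621794 -0.66563515  0.9696672 ]
 [ 0.          0.          0.          1.        ]]
selector [(0.64, [320.0, 190.0, 349.4, 223.9])]
wing_nut [(0.6, [258.6, 129.2, 286.6, 147.8])]
eyebolt [(0.78, [261.3, 132
[... 492 characters left out ...]
0.15358589 -0.96098215  0.23005366  0.2649202 ]
 [-0.98812152  0.15059291 -0.0306208   0.01252114]
 [-0.00521841 -0.23202389 -0.97269609  1.05575584]
 [ 0.          0.          0.          1.        ]]
selector [(0.95, [256.7, 150.1, 286.7, 175.5])]
wing_nut [(0.53, [144.0, 250.5, 184.6, 286.5]), (0.5, [161.2, 181.4, 179.1, 206.3])]
eyebolt [(0.76, [161.9, 184.3, 185.5, 208.6])]
filter_unit [(0.97, [161.1, 133.9, 310.4, 234.0])]
cartridge []
amber [(0.75, [355.5, 139.6, 398.2, 182.9]), (0.44, [254.9, 149.4, 283.2, 176.6])]
tank [(0.56, [173.8, 289.4, 207.7, 316.1])]
beaker [(0.81, [273.9, 240.8, 305.7, 267.7])]
tape [(0.73, [145.0, 250.2, 188.3, 287.4]), (0.55, [158.6, 183.9, 185.2, 208.5])]
```

View pics/side0.png

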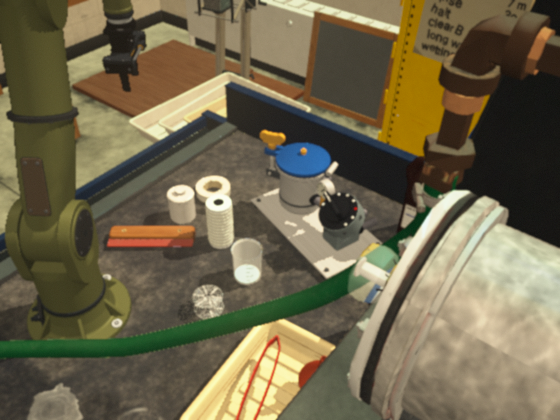

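View pics/top0.png

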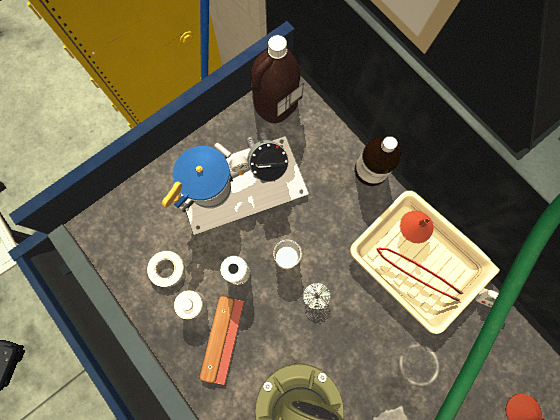

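Run:
```python
import cv2,numpy as np
a=cv2.imread("pics/top0.png");b=cv2.imread("pics/side0.png")
A=cv2.resize(a[120:250,150:320],None,fx=4.6,fy=4.6,interpolation=cv2.INTER_CUBIC);B=cv2.resize(b[120:290,245:390],None,fx=3.5,fy=3.5,interpolation=cv2.INTER_CUBIC)
cv2.imwrite("pics/top0z.png",A);cv2.imwrite("pics/side0z.png",B)
```

```text
(no output)
```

View pics/top0z.png

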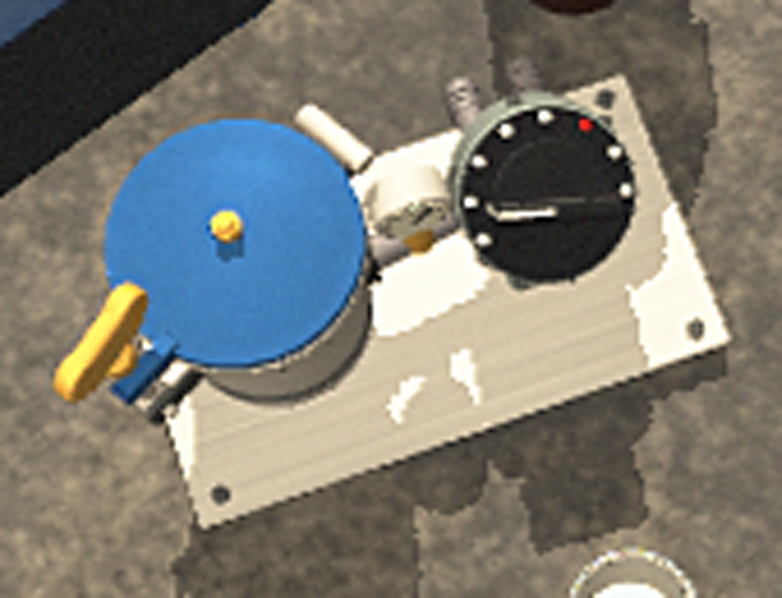

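View pics/side0z.png

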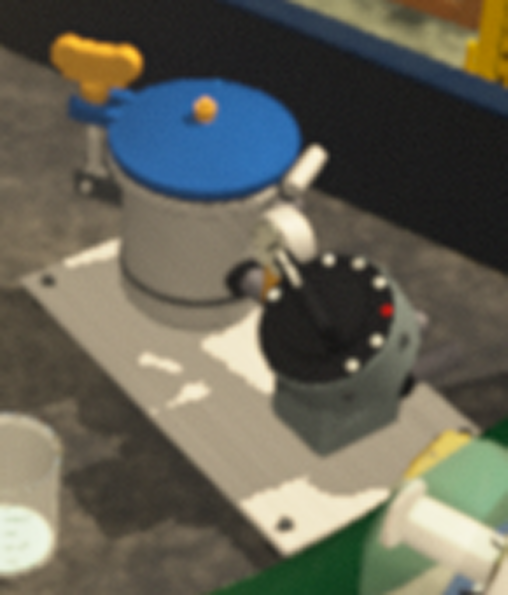

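The top view shows the filter unit upright. The selector pointer is at zoom (490,210), close to dot 2 of 8 at (471,203). The red dot is at zoom (585,124), and the wing nut runs from (128,295) to (70,390). Next I'll fit the unit's pose from these features.

```bash
cat > h.py <<'E'
import numpy as np
from scipy.optimize import least_squares
from scipy.spatial.transform import Rotation as R
CAM={'side':(542.54094085487,269.4971276,216.52424946,np.array([[ 0.92777086,-0.24180658,0.28420206,0.10009602],[-0.37303164,-0.62023251,0.69004278,-0.85871371],[0.00941447,-0.74621794,-0.66563515,0.9696672],[0,0,0,1]])),
'top':(384.166685,275.708215656,212.426414412,np.array([[-0.15358589,-0.96098215,0.23005366,0.2649202],[-0.98812152,0.15059291,-0.0306208,0.01252114],[-0.00521841,-0.23202389,-0.97269609,1.05575584],[0,0,0,1]]))}
def proj(c,P):
    f,cx,cy,T=CAM[c];p=(np.atleast_2d(P)-T[:3,3])@T[:3,:3]
    return np.c_[f*p[:,0]/p[:,2]+cx,f*p[:,1]/p[:,2]+cy]
def tz(a): return (np.array(a)+.5)/4.6-.5+[150,120]
def sz(a): return (np.array(a)+.5)/3.5-.5+[245,120]
E
cat > fit.py <<'E'
from h import *
T=[((95,-170,18),(622,77)),((-95,-170,18),(730,345)),((-95,170,18),(205,526)),((12,85,192),(227,224)),((12,85,181),(236,242))]
S=[((-95,170,18),(25,283)),((-95,-170,18),(284,556)),((12,85,190),(205,110))]
P1=np.array([t[0] for t in T])/1e3;q1=tz([t[1] for t in T]);P2=np.array([t[0] for t in S])/1e3;q2=sz([t[1] for t in S])
def W(p,P): return R.from_euler('z',p[2]).apply(P)+[p[0],p[1],0]
def f(p): return np.r_[(proj('top',W(p,P1))-q1).ravel(),(proj('side',W(p,P2))-q2).ravel()]
best=min((least_squares(f,[.5,.1,y],loss='soft_l1') for y in np.arange(-3,3,.7)),key=lambda r:r.cost)
print(best.x,np.degrees(best.x[2]),best.cost);print(f(best.x).reshape(-1,2).round(1))
p=best.x
A=np.radians(33);n=np.array([-np.sin(A),0,np.cos(A)])
c=np.array([-.005,-.085,.120])
print('selface',W(p,c[None]),'n',R.from_euler('z',p[2]).apply(n))
print('bolt',W(p,np.array([[-.032,.161,.204]])),'out',R.from_euler('z',p[2]).apply([-.5,.866,0]))
print('face centre px zoom',(proj('top',W(p,c[None]))-[150,120])*4.6,(proj('side',W(p,c[None]))-[245,120])*3.5)
print('nut px zoom',(proj('top',W(p,np.array([[-.032,.161,.204]])))-[150,120])*4.6,(proj('side',W(p,np.array([[-.032,.161,.204]])))-[245,120])*3.5)
# face axes: u = along +y unit, v= uphill
E
python3 fit.py
```

```text
[0.60814529 0.06283249 0.19272917] 11.042568265429148 5.56586898790399
[[ 1.4 -1. ]
 [ 1.3 -0.4]
 [-0.4  1. ]
 [ 0.3  0.2]
 [-0.8 -2.2]
 [-1.9 -0.9]
 [-0.1  0.1]
 [-0.1 -0.4]]
selface [[ 0.61951861 -0.02155144  0.12      ]] n [-0.53455512 -0.10431921  0.83867057]
bolt [[0.54590011 0.21472238 0.204     ]] out [-0.6566147   0.75419702  0.        ]
face centre px zoom [[549.93846322 195.94825347]] [[323.48345102 321.95056119]]
nut px zoom [[103.04934322 341.60194367]] [[93.9722913  58.98108213]]
```

Run:
```python
import cv2,numpy as np
a=cv2.imread("pics/top0.png");b=cv2.imread("pics/side0.png")
def z(i,x0,y0,x1,y1,k): 
    c=cv2.resize(i[y0:y1,x0:x1],None,fx=k,fy=k,interpolation=cv2.INTER_CUBIC).astype(float)/255
    return (255*np.clip(c,0,1)**.5).astype(np.uint8)
A=z(a,245,135,297,187,7.5);B=z(b,312,182,364,234,7.5)
cv2.imwrite("pics/dial.png",np.hstack([A,B]))
A=z(a,155,165,207,217,7.5);B=z(b,250,120,302,172,7.5)
cv2.imwrite("pics/nut.png",np.hstack([A,B]))
```

```text
(no output)
```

View pics/dial.png

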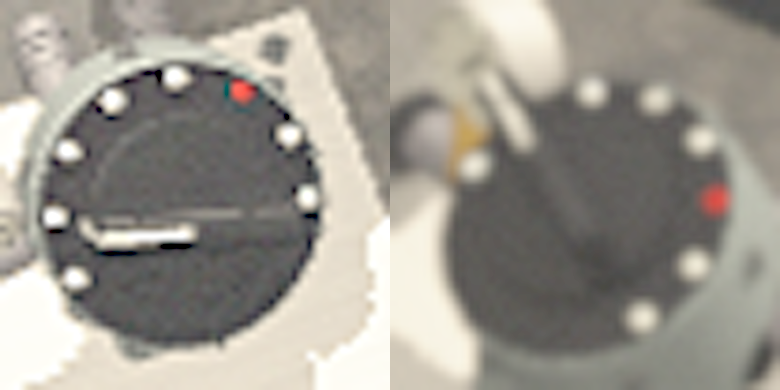

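View pics/nut.png

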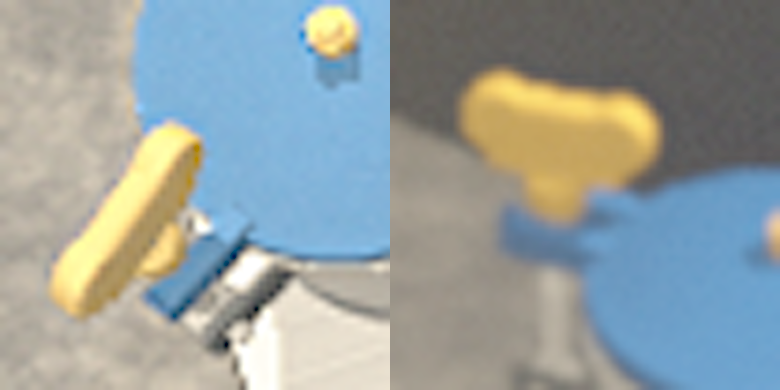

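```bash
cat > fit2.py <<'E'
from h import *
def td(a): return (np.array(a)+.5)/7.5-.5+[245,135]
def sd(a): return (np.array(a)-[390,0]+.5)/7.5-.5+[312,182]
def tn(a): return (np.array(a)+.5)/7.5-.5+[155,165]
def sn(a): return (np.array(a)-[390,0]+.5)/7.5-.5+[250,120]
A=np.radians(33);n=np.array([-np.sin(A),0,np.cos(A)]);ex=np.array([np.cos(A),0,np.sin(A)]);ey=np.array([0,1.,0])
c0=np.array([-.005,-.085,.120])
def W(p,P): return R.from_euler('z',p[2]).apply(P)+[p[0],p[1],0]
T=[((95,-170,18),(622,77)),((-95,-170,18),(730,345)),((-95,170,18),(205,526)),((12,85,192),(227,224))]
S=[((-95,170,18),(25,283)),((-95,-170,18),(284,556)),((12,85,190),(205,110))]
P1=np.array([t[0] for t in T])/1e3;q1=tz([t[1] for t in T]);P2=np.array([t[0] for t in S])/1e3;q2=sz([t[1] for t in S])
dt=td([(75,278),(55,216),(69,150),(114,100),(175,77),(242,91),(289,135),(308,196)])
ds=sd([(474,163),(592,92),(656,99),(700,138),(715,199),(694,265),(642,318)]);si=np.array([1,2,3,4,5,6,7])
pt=td([(192,235),(102,238)]);ps=sd([(525,145),(487,77)])
def face(r,a,h): 
    a=np.atleast_1d(a); return c0+h*n+r*(np.cos(a)[:,None]*ex+np.sin(a)[:,None]*ey)
def model(p,full=False):
    x,y,yaw,r,phi0,h,th,H,r0,r1,dsx,dsy=p
    k=np.arange(8)*np.pi/6
    out=[proj('top',W(p,P1))-q1, proj('side',W(p,P2))+[dsx,dsy]-q2,
     proj('top',W(p,face(r,phi0-k,h)))-dt, proj('side',W(p,face(r,phi0-k[si],h)))+[dsx,dsy]-ds]
    a=phi0-th
    L=np.vstack([face(r0,a,H),face(r1,a,H)])
    out+=[proj('top',W(p,L))-pt,proj('side',W(p,L))+[dsx,dsy]-ps]
    return out
def f(p): return np.r_[np.concatenate(model(p)).ravel(), (p[7]-.042)/.005,(p[5]-.002)/.002,p[10:]/1.5,(p[9]-.035)/.002]
b=least_squares(f,[.608,.063,.193,.043,1.83,.002,.52,.042,.007,.035,0,0],loss='soft_l1')
p=b.x;print(b.x.round(4),b.cost)
for m in model(p): print(m.round(1).tolist())
np.save('p.npy',p)
Rz=R.from_euler('z',p[2])
print('yaw',np.degrees(p[2]),'phi0',np.degrees(p[4]),'theta',p[6])
print('selector_grip',W(p,(c0+(p[7]-.016)*n)[None]),'n',Rz.apply(n))
print('bar dir now',Rz.apply(np.cos(p[4]-p[6])*ex+np.sin(p[4]-p[6])*ey))
print('bolt',W(p,np.array([[-.032,.161,.204]])),'out',Rz.apply([-.5,.866,0]))
# wing ends
e_t=tn([(178,150),(75,290)]);e_s=sn([(492,98),(640,120)])
B=np.array([-.032,.161,.204+.004])
def g(q): 
    o=q[1]; d=np.array([np.cos(o),np.sin(o),0])*.028
    w=W(p,B+[0,0,q[0]]+np.vstack([d,-d]));
    return np.r_[(proj('top',w)-e_t).ravel(),(proj('side',w)+p[10:]-e_s).ravel()]
for o in np.arange(-3,3,.8):
    s=least_squares(g,[0,o]); print(s.cost.round(2),s.x, 'world az',np.degrees(s.x[1]+p[2]),s.fun.round(1))
E
python3 fit2.py
```

```text
[ 0.6098  0.0644  0.1935  0.0445  1.8519  0.0032  0.5535  0.0466  0.0049
  0.0349 -0.1646  0.0297] 16.439712554309896
[[0.7, -1.4], [0.6, -0.9], [-1.0, 0.6], [-0.5, -0.4]]
[[-1.7, -1.3], [0.1, -0.5], [0.0, -0.8]]
[[0.3, 0.5], [0.0, 0.5], [-0.2, 0.4], [-0.3, 0.2], [0.1, 0.2], [-0.1, -0.1], [0.2, -0.1], [0.3, 0.1]]
[[6.4, -5.5], [-0.6, 0.6], [-0.4, 0.6], [0.0, 0.5], [0.1, 0.4], [0.2, 0.4], [0.2, 0.4]]
[[-0.2, -0.3], [-0.2, 0.0]]
[[0.1, 0.2], [0.1, 0.1]]
yaw 11.085245892661177 phi0 106.10424403666114 theta 0.5535212187010812
selector_grip [[ 0.60485345 -0.02313622  0.14564974]] n [-0.53447727 -0.10471735  0.83867057]
bar dir now [0.0362907  0.98853624 0.14655748]
bolt [[0.54740531 0.21628535 0.204     ]] out [-0.65717629  0.75370772  0.        ]
323.51 [ 1.38890054e-03 -2.07105445e+00] world az -107.57743307569699 [  4.7  10.3  -5.4 -11.9   9.8   8.2 -11.7  -6.9]
323.51 [ 1.38888218e-03 -2.07109329e+00] world az -107.57965837888588 [  4.7  10.3  -5.4 -11.9   9.7   8.2 -11.7  -6.9]
323.51 [ 1.38896251e-03 -2.07092311e+00] world az -107.56990774066223 [  4.7  10.3  -5.4 -11.9   9.8   8.2 -11.7  -6.9]
323.51 [ 1.38896464e-03 -2.07091878e+00] world az -107.56965994400976 [  4.7  10.3  -5.4 -11.9   9.8   8.2 -11.7  -6.9]
323.51 [ 1.38895649e-03 -2.07093610e+00] world az -107.57065243963949 [  4.7  10.3  -5.4 -11.9   9.8   8.2 -11.7  -6.9]
323.51 [ 1.38896543e-03 -2.07091716e+00] world az -107.56956721439794 [  4.7  10.3  -5.4 -11.9   9.8   8.2 -11.7  -6.9]
323.51 [ 1.38895469e-03 -2.07093996e+00] world az -107.57087341406958 [  4.7  10.3  -5.4 -11.9   9.8   8.2 -11.7  -6.9]
323.51 [1.38888474e-03 4.21209702e+00] world az 252.42062795281976 [  4.7  10.3  -5.4 -11.9   9.7   8.2 -11.7  -6.9]
```

```bash
sed -i 's/si=np.array(\[1,2/si=np.array([0,2/; s/e_s=sn(\[(492,98),(640,120)\])/e_s=sn([(640,120),(492,98)])/; s/for o in np.arange(-3,3,.8)/for o in (-1.,)/' fit2.py; python3 fit2.py
python3 - <<'E'
from cell import *
import numpy as np
from scipy.spatial.transform import Rotation as R
o=get_obs();print(R.from_euler('xyz',o['tool_rot'],degrees=True).as_matrix().round(3))
E
```

```text
[ 0.6098  0.0647  0.1946  0.0444  1.8361  0.0035  0.5256  0.0462  0.0046
  0.0347 -0.0459 -0.2074] 6.446478823178535
[[0.6, -1.5], [0.6, -0.9], [-1.0, 0.6], [-0.6, -0.3]]
[[-1.7, -1.5], [0.3, -0.9], [0.1, -1.1]]
[[0.1, 0.3], [-0.1, 0.2], [-0.1, 0.2], [-0.1, 0.0], [0.3, 0.2], [0.0, 0.1], [0.2, 0.1], [0.2, 0.3]]
[[-0.0, 0.8], [-0.2, 0.2], [-0.1, 0.3], [0.2, 0.3], [0.2, 0.3], [0.1, 0.3], [0.0, 0.2]]
[[-0.2, -0.3], [-0.3, 0.2]]
[[0.3, 0.0], [0.1, 0.1]]
yaw 11.150296525653406 phi0 105.19889989294829 theta 0.5255629596658192
selector_grip [[ 0.60516983 -0.02288337  0.14532336]] n [-0.53435804 -0.1053241   0.83867057]
bar dir now [0.02489907 0.98981435 0.14016985]
bolt [[0.54724196 0.21643183 0.204     ]] out [-0.65803159  0.75296111  0.        ]
2.77 [ 0.00106319 -0.90807243] world az -40.87842105785469 [-0.2 -1.2 -0.7 -0.  -0.3  1.  -1.5 -0.2]
[[-0.914  0.407  0.   ]
 [ 0.407  0.914  0.   ]
 [-0.     0.    -1.   ]]
```

The joint fit has sub-pixel residuals. The selector reads 0.526 rad, so it is in position 2. The wings point along azimuth −41°. Next I'll locate the bystanders and the wall, then work out the approach.

```bash
cat >> h.py <<'E'
def ray(c,uv):
    f,cx,cy,T=CAM[c];d=T[:3,:3]@np.array([(uv[0]-cx)/f,(uv[1]-cy)/f,1]);return T[:3,3],d
def at_z(c,uv,z):
    o,d=ray(c,uv);return o+d*(z-o[2])/d[2]
def tri(uvt,uvs):
    o1,d1=ray('top',uvt);o2,d2=ray('side',uvs)
    s=np.linalg.lstsq(np.c_[d1,-d2],o2-o1,rcond=None)[0];a=o1+d1*s[0];b=o2+d2*s[1];return (a+b)/2,np.linalg.norm(a-b)
E
cat > plan.py <<'E'
from cell import *
from h import *
def delta(P,M,show=True):
    o=get_obs();t=np.array(o['tool_pos']);Rt=R.from_euler('xyz',o['tool_rot'],degrees=True)
    d=Rt.inv().apply(P-t);rv=(Rt.inv()*R.from_matrix(M)).as_rotvec(degrees=True)
    print('t',round(o['time_s'],2),'tool-shift mm',(d*1e3).round(1),'rotvec',rv.round(2),'q',np.round(o['qpos'],1),'F',np.round(o['force'],1),'w',round(o['grip_width'],4))
    return d,rv
def frame(z,y):
    z=np.array(z)/np.linalg.norm(z);y=np.array(y)-np.dot(y,z)*z;y/=np.linalg.norm(y);return np.c_[np.cross(y,z),y,z]
n=np.array([-0.53435804,-0.1053241,0.83867057]);G=np.array([0.60517,-0.02288,0.14532]);bar=np.array([0.0249,0.98981,0.14017])
def sel(h,turn=0,flip=1):
    yd=np.cross(bar,n)*flip  # across bar
    M=frame(-n,yd); M=M@R.from_euler('z',turn,degrees=True).as_matrix()
    return G+n*(h+.051),M
E
python3 - <<'E'
from plan import *
print('tape',at_z('top',(166,269),.024),'cart',at_z('top',(234,269),.128),'beaker',at_z('top',(288,254),.088),'amber cap',at_z('top',(390,144),.202),'tank',at_z('top',(317,296),.09),'bottle',at_z('top',(188,304),.07))
print('wall inner base pts',[at_z('top',u,0).round(3) for u in [(45,240),(130,190),(240,120)]])
print('wall top corner',tri((18,214),(228,85)), at_z('side',(228,120),0))
for f in(1,-1):
    P,M=sel(.12,0,f);print(P,M.round(2).tolist());delta(P,M)
E
```

```text
tape [0.40079099 0.29344245 0.024     ] cart [0.36191936 0.10364143 0.128     ] beaker [ 0.38239661 -0.03202781  0.088     ] amber cap [ 0.59027869 -0.30907424  0.202     ] tank [ 0.26915465 -0.08565257  0.09      ] bottle [0.29952854 0.23416163 0.07      ]
wall inner base pts [array([0.536, 0.627, 0.   ]), array([0.645, 0.382, 0.   ]), array([0.813, 0.041, 0.   ])]
wall top corner (array([0.56348074, 0.60033278, 0.15520638]), np.float64(0.013536871620648554)) [0.56578122 0.64763178 0.        ]
[ 0.51379478 -0.04089042  0.28873267] [[0.02, 0.84, 0.53], [0.99, -0.1, 0.11], [0.14, 0.53, -0.84]]
t 1.0 tool-shift mm [-486.  -478.4    3.6] rotvec [-32.96 -11.98  67.73] q [-65.2  18.4  -4.   83.1   1.3  78.5  -3.3] F [-0.2  0.2  0.8] w 0.0869
[ 0.51379478 -0.04089042  0.28873267] [[-0.02, -0.84, 0.53], [-0.99, 0.1, 0.11], [-0.14, -0.53, -0.84]]
t 1.0 tool-shift mm [-486.  -478.4    3.6] rotvec [  13.16  -36.22 -106.74] q [-65.2  18.4  -4.   83.1   1.3  78.5  -3.3] F [-0.2  0.2  0.8] w 0.0869
```

Request:
{"api": "carry_out", "payload": {
  "increments": "0.4 -0.03 -0.03 -0.03 0 0 0;0.4 -0.045 -0.045 -0.02 0 0 0;0.4 -0.045 -0.045 0 0 0 0;0.4 -0.045 -0.045 0 0 0 0;0.4 -0.045 -0.045 0 0 0 0;0.4 -0.045 -0.045 0 0 0 0;0.4 -0.045 -0.045 0 0 0 0;0.4 -0.045 -0.045 0 0 0 0;0.4 -0.045 -0.045 0 0 0 0;0.4 -0.04 -0.04 0 0 0 0",
  "force": 30
}}

```text
time_s: 2.25
tool_pos: [0.4809, 0.0332, 0.3435]
tool_rot: [179.5, 0.2, 156.6]
force: [1.0, 0.5, 0.5]
grip_width: 0.0351
```

```bash
python3 -c "
from plan import *
delta(*sel(.12))"
```

```text
t 2.25 tool-shift mm [-59.5 -55.3  54.5] rotvec [-32.45 -12.29  68.24] q [-34.1  -4.9  25.7 102.6   1.8  81.5  57.8] F [1.  0.5 0.5] w 0.0351
```

Request:
{"api": "carry_out", "payload": {
  "increments": "0.4 0 0 0 -4.06 -1.54 8.53;0.4 0 0 0 -4.06 -1.54 8.53;0.4 0 0 0 -4.06 -1.54 8.53;0.4 0 0 0 -4.06 -1.54 8.53;0.4 0 0 0 -4.06 -1.54 8.53;0.4 0 0 0 -4.06 -1.54 8.53;0.4 0 0 0 -4.06 -1.54 8.53;0.4 0 0 0 -4.06 -1.54 8.53"
}}

```text
time_s: 3.25
tool_pos: [0.5129, 0.0229, 0.3424]
tool_rot: [150.1, -7.0, 90.8]
force: [-0.1, 0.7, -0.4]
grip_width: 0.0349
```

```bash
python3 -c "
from plan import *
delta(*sel(.12));delta(*sel(.006))"
```

```text
t 3.25 tool-shift mm [-69.9 -22.6  39.4] rotvec [-2.47 -0.23  2.41] q [  7.3 -17.3  -7.9 118.  -11.   49.4   3. ] F [-0.1  0.7 -0.4] w 0.0349
t 3.25 tool-shift mm [-70.5 -17.7 153.3] rotvec [-2.47 -0.23  2.41] q [  7.3 -17.3  -7.9 118.  -11.   49.4   3. ] F [-0.1  0.7 -0.4] w 0.0349
```

Request:
{"api": "carry_out", "payload": {
  "increments": "0.4 -0.035 -0.011 0.02 -1.2 -0.1 1.2;0.4 -0.035 -0.011 0.02 -1.2 -0.1 1.2;0.4 0 0 0 0 0 0"
}}

```text
time_s: 3.62
tool_pos: [0.5143, -0.044, 0.2876]
tool_rot: [147.8, -8.1, 88.3]
force: [-0.1, 0.2, -1.2]
grip_width: 0.0343
```

```bash
python3 -c "
from plan import *
delta(*sel(.006))"
```

```text
t 3.62 tool-shift mm [  3.5  -0.4 113.1] rotvec [ 0.16  0.14 -0.25] q [ 7.80e+00 -1.57e+01 -1.00e-01  1.24e+02 -1.54e+01  4.09e+01  1.26e+01] F [-0.1  0.2 -1.2] w 0.0343
```

Request:
{"api": "carry_out", "payload": {
  "increments": "0.4 0.0035 0 0.025 0 0 0;0.4 0 0 0.025 0 0 0;0.4 0 0 0.02 0 0 0;0.4 0 0 0.01 0 0 0;0.4 0 0 0 0 0 0"
}}

```text
time_s: 4.25
tool_pos: [0.5613, -0.0279, 0.2255]
tool_rot: [147.3, -8.1, 88.6]
force: [0.4, 0.8, 1.1]
grip_width: 0.0346
```

```bash
python3 -c "
from plan import *
import cv2
delta(*sel(.006))
p=read_camera('top')['img'];s=read_camera('side')['img']
f=lambda i,x,y:cv2.resize(i[y:y+110,x:x+110],(400,400),interpolation=cv2.INTER_CUBIC)
cv2.imwrite('pics/a1.png',np.hstack([f(p,220,110),f(s,280,140)]))"
```

```text
t 4.25 tool-shift mm [-5.3 -5.9 34.1] rotvec [ 0.57 -0.09  0.04] q [  6.   -6.2  -1.2 124.1 -17.4  30.7  13.5] F [0.4 0.8 1.1] w 0.0346
```

View pics/a1.png

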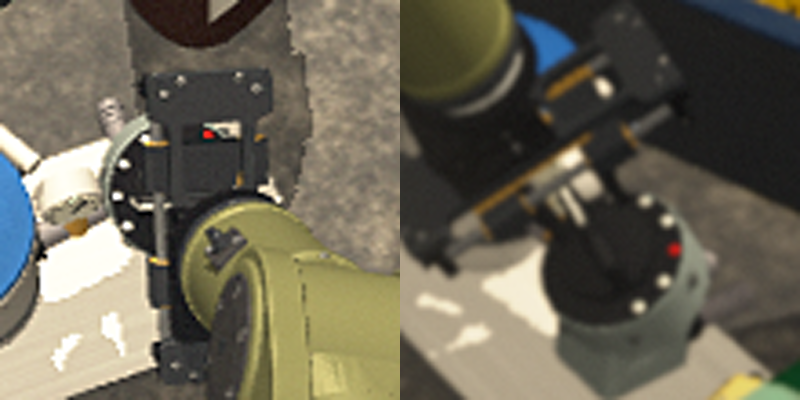

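The gripper is above the dial at (220,135) in the left crop, with its jaws across the bar. I'll correct the sideways offset and descend.

Request:
{"api": "carry_out", "payload": {
  "increments": "0.4 -0.005 -0.006 0 0.5 0 0;0.4 0 0 0.01 0 0 0;0.4 0 0 0.01 0 0 0;0.4 0 0 0 0 0 0"
}}

```text
time_s: 4.85
tool_pos: [0.5674, -0.0313, 0.2061]
tool_rot: [147.6, -8.1, 88.6]
force: [0.0, 0.3, 0.9]
grip_width: 0.0346
```

```bash
python3 -c "
from plan import *
delta(*sel(.006))"
```

```text
t 4.85 tool-shift mm [ 0.8 -0.9 15. ] rotvec [ 0.28 -0.04 -0.01] q [  5.8  -3.9  -0.7 124.3 -18.7  28.6  15.3] F [0.  0.3 0.9] w 0.0346
```

Request:
{"api": "carry_out", "payload": {
  "increments": "0.4 0.001 -0.001 0.008 0.3 0 0;0.4 0 0 0.008 0 0 0;0.4 0 0 0 0 0 0"
}}

```text
time_s: 5.22
tool_pos: [0.5758, -0.0281, 0.1909]
tool_rot: [148.0, -8.1, 88.6]
force: [-0.1, 0.2, -0.6]
grip_width: 0.0351
```

```bash
python3 -c "
from plan import *
delta(*sel(.006))"
```

```text
t 5.22 tool-shift mm [-0.5  0.4 -2.5] rotvec [-0.08 -0.05  0.  ] q [  5.5  -1.6  -0.9 124.  -19.2  26.9  15.6] F [-0.1  0.2 -0.6] w 0.0351
```

Request:
{"api": "carry_out", "payload": {
  "increments": "0.4 0 0 -0.002 0 0 0;0.1 0 0 0 0 0 0;0 0 0 0 0 0 0;0 0 0 0 0 0 0;0 0 0 0 0 0 0;0 0 0 0 0 0 0",
  "force": 30
}}

```text
time_s: 5.98
tool_pos: [0.5745, -0.0284, 0.1931]
tool_rot: [147.9, -8.1, 88.6]
force: [0.5, 0.8, -0.6]
grip_width: 0.014
```

```bash
python3 -c "
from plan import *
delta(*sel(.006));print(get_obs()['wrist_torque'])"
```

```text
t 5.97 tool-shift mm [-0.5  0.2  0.1] rotvec [-0.05 -0.05 -0.01] q [  5.5  -1.9  -0.9 124.1 -19.1  27.2  15.5] F [ 0.5  0.8 -0.6] w 0.014
[-0.18084594  0.57014008 -0.01214429]
```

Gripped at 14.0 mm with almost no side force, so the pose estimate is accurate. Now I'll turn 60° clockwise and check.

Request:
{"api": "carry_out", "payload": {
  "increments": "0 0 0 0 0 0 8;0 0 0 0 0 0 8;0 0 0 0 0 0 8;0 0 0 0 0 0 8;0 0 0 0 0 0 8;0 0 0 0 0 0 8;0 0 0 0 0 0 8;0 0 0 0 0 0 0"
}}

```text
time_s: 6.98
tool_pos: [0.5742, -0.0282, 0.193]
tool_rot: [169.1, -31.2, 31.7]
force: [1.3, -0.3, -3.1]
grip_width: 0.0137
```

```bash
python3 -c "
from plan import *
delta(*sel(.006));delta(*sel(.006,120));print(get_obs()['wrist_torque'])"
```

```text
t 6.97 tool-shift mm [0.1 0.9 0.1] rotvec [ -0.1    0.   -57.61] q [  7.3  -1.9  -2.7 124.  -19.2  27.2 -42. ] F [ 1.3 -0.3 -3.1] w 0.0137
t 6.97 tool-shift mm [0.1 0.9 0.1] rotvec [-5.000e-02  9.000e-02  6.239e+01] q [  7.3  -1.9  -2.7 124.  -19.2  27.2 -42. ] F [ 1.3 -0.3 -3.1] w 0.0137
[-0.02195172  1.00776155 -0.07597365]
```

Request:
{"api": "carry_out", "payload": {
  "increments": "0 0 0.0005 0 0 0 8;0 0 0 0 0 0 8;0 0 0 0 0 0 8;0 0 0 0 0 0 8;0 0 0 0 0 0 8;0 0 0 0 0 0 8;0 0 0 0 0 0 6;0 0 0 0 0 0 3;0 0 0 0 0 0 0"
}}

```text
time_s: 8.1
tool_pos: [0.5742, -0.0277, 0.193]
tool_rot: [-157.6, -24.7, -33.3]
force: [-1.2, 0.7, -3.6]
grip_width: 0.0136
```

```bash
python3 -c "
from plan import *
delta(*sel(.006,120));print(get_obs()['wrist_torque'])"
```

```text
t 8.1 tool-shift mm [1.  0.8 0. ] rotvec [0.01 0.13 5.43] q [  9.1  -1.8  -4.5 123.9 -19.2  27.3 -99. ] F [-1.2  0.7 -3.6] w 0.0136
[ 0.00427448  0.99206993 -0.00712612]
```

Request:
{"api": "carry_out", "payload": {
  "increments": "0 0 0 0 0 0 4;0 0 0 0 0 0 1;0 0 0 0 0 0 0;0 0 0 0 0 0 0;0 0 0 0 0 0 0;0.4 0 0 0 0 0 0;0.4 0 0 0 0 0 0;0.4 0 0 0 0 0 0"
}}

```text
time_s: 9.1
tool_pos: [0.5744, -0.0278, 0.1933]
tool_rot: [-155.7, -23.0, -37.8]
force: [-0.2, -0.4, 0.7]
grip_width: 0.0323
```

```bash
python3 -c "
from plan import *
delta(*sel(.006,120));print(get_obs()['wrist_torque'])"
```

```text
t 9.1 tool-shift mm [0.7 0.8 0.1] rotvec [0.01 0.1  0.91] q [   9.2   -1.8   -4.6  123.9  -19.2   27.3 -103.6] F [-0.2 -0.4  0.7] w 0.0323
[-0.11304185  0.76561681 -0.03387639]
```

Now I'll retreat along the axis and check the dial.

Request:
{"api": "carry_out", "payload": {
  "increments": "0.4 0 0 -0.015 0 0 0;0.4 0 0 -0.025 0 0 0;0.4 0 0 -0.03 0 0 0;0.4 0 0 -0.03 0 0 0;0.4 0 0 -0.02 0 0 0"
}}

```text
time_s: 9.72
tool_pos: [0.5068, -0.0411, 0.2988]
tool_rot: [-155.8, -23.0, -37.8]
force: [-0.2, -0.4, -0.3]
grip_width: 0.035
```

```bash
python3 -c "
from plan import *
import cv2
delta(*sel(.006,120))
p=read_camera('top')['img'];s=read_camera('side')['img']
f=lambda i,x,y:cv2.resize(i[y:y+80,x:x+80],(400,400),interpolation=cv2.INTER_CUBIC)
g=np.hstack([f(p,230,120),f(s,295,165)])/255.
cv2.imwrite('pics/a2.png',255*g**.6)"
```

```text
t 9.72 tool-shift mm [  1.3   0.5 126.2] rotvec [0.06 0.13 0.95] q [  11.7  -16.9   -3.4  123.6  -16.7   43.1 -105.5] F [-0.2 -0.4 -0.3] w 0.035[ WARN:0@1.897] global loadsave.cpp:1063 imwrite_ Unsupported depth image for selected encoder is fallbacked to CV_8U.
```

View pics/a2.png

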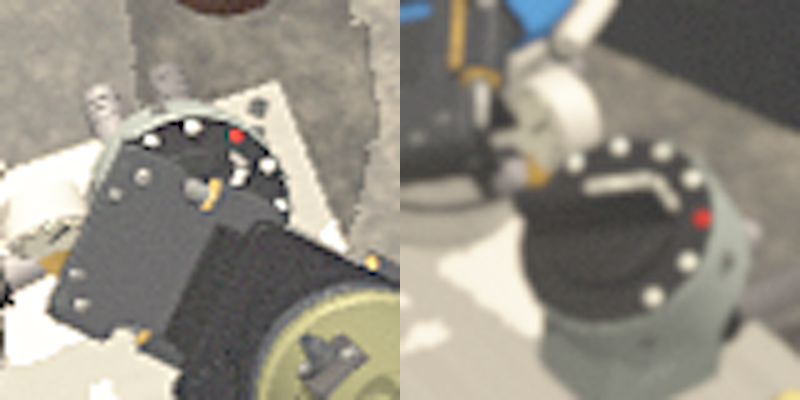

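Side view: the pointer tip at (678,207) aims at the red dot at (703,218), so vent is set. Next is the wing nut.

```bash
cat >> plan.py <<'E'
N=np.array([0.5472,0.2164,0.204])
def nut(h,az):
    y=np.array([np.cos(np.radians(az)),np.sin(np.radians(az)),0])
    return N+[0,0,h+.051],frame([0,0,-1],y)
E
python3 -c "
from plan import *
delta(*nut(.10,49));delta(np.array([.51,.1,.38]),nut(.1,49)[1])"
```

```text
t 9.82 tool-shift mm [ -95.3 -249.     2.2] rotvec [  32.86  -36.49 -165.01] q [  11.7  -17.    -3.4  123.5  -16.8   43.  -105.5] F [-0.6 -0.1  0. ] w 0.0346
t 9.82 tool-shift mm [ -46.8 -147.   -50.9] rotvec [  32.86  -36.49 -165.01] q [  11.7  -17.    -3.4  123.5  -16.8   43.  -105.5] F [-0.6 -0.1  0. ] w 0.0346
```

```bash
python3 -c "
from plan import *
delta(np.array([.51,.1,.36]),nut(.1,-124)[1]);delta(*nut(.1,-124))"
```

```text
t 9.82 tool-shift mm [ -54.7 -139.5  -34.2] rotvec [-23.17 -23.58   1.14] q [  11.7  -17.    -3.4  123.5  -16.8   43.  -105.5] F [-0.6 -0.1  0. ] w 0.0346
t 9.82 tool-shift mm [ -95.3 -249.     2.2] rotvec [-23.17 -23.58   1.14] q [  11.7  -17.    -3.4  123.5  -16.8   43.  -105.5] F [-0.6 -0.1  0. ] w 0.0346
```

Request:
{"api": "carry_out", "payload": {
  "increments": "0.4 -0.014 -0.035 -0.0085 0 0 0;0.4 -0.014 -0.035 -0.0085 0 0 0;0.4 -0.014 -0.035 -0.0085 0 0 0;0.4 -0.014 -0.035 -0.0085 0 0 0;0.4 0 0 0 -5.8 -5.9 0.3;0.4 0 0 0 -5.8 -5.9 0.3;0.4 0 0 0 -5.8 -5.9 0.3;0.4 0 0 0 -5.8 -5.9 0.3"
}}

```text
time_s: 10.82
tool_pos: [0.5185, 0.1056, 0.3564]
tool_rot: [179.1, 1.1, -34.0]
force: [0.4, 0.3, 0.3]
grip_width: 0.035
```

```bash
python3 -c "
from plan import *
delta(*nut(.1,-124))"
```

```text
t 10.82 tool-shift mm [ -38.2 -107.9    0.4] rotvec [ 0.94  1.12 -0.03] q [   2.     3.9  -17.1   93.     0.9   84.7 -139.2] F [0.4 0.3 0.3] w 0.035
```

Request:
{"api": "carry_out", "payload": {
  "increments": "0.4 -0.013 -0.036 0 0.9 1.1 0;0.4 -0.013 -0.036 0 0 0 0;0.4 -0.012 -0.036 0 0 0 0;0.4 0 0 0 0 0 0"
}}

```text
time_s: 11.32
tool_pos: [0.5505, 0.2194, 0.3505]
tool_rot: [179.7, 0.4, -34.1]
force: [-0.5, 0.1, 0.2]
grip_width: 0.0345
```

```bash
python3 -c "
from plan import *
delta(*nut(.1,-124));delta(*nut(.003,-124))"
```

```text
t 11.32 tool-shift mm [-1.1  4.4 -4.5] rotvec [ 0.27  0.4  -0.13] q [  -5.8   11.7  -21.5   85.6    4.1   84.  -151.6] F [-0.5  0.1  0.2] w 0.0345
t 11.32 tool-shift mm [-0.5  3.9 92.5] rotvec [ 0.27  0.4  -0.13] q [  -5.8   11.7  -21.5   85.6    4.1   84.  -151.6] F [-0.5  0.1  0.2] w 0.0345
```

Request:
{"api": "carry_out", "payload": {
  "increments": "0.4 -0.001 0.004 0.02 0 0 -3;0.4 0 0 0.02 0 0 -1;0.4 0 0 0.015 0 0 0;0.4 0 0 0 0 0 0"
}}

```text
time_s: 11.82
tool_pos: [0.5472, 0.2136, 0.2919]
tool_rot: [179.6, 0.4, -30.2]
force: [-0.3, -0.2, 0.1]
grip_width: 0.0345
```

```bash
python3 -c "
from plan import *
import cv2
delta(*nut(.003,-120))
p=read_camera('top')['img'];s=read_camera('side')['img']
f=lambda i,x,y:cv2.resize(i[y:y+90,x:x+90],(400,400),interpolation=cv2.INTER_CUBIC)
g=np.hstack([f(p,130,140),f(s,230,80)])
cv2.imwrite('pics/a3.png',g)"
```

```text
t 11.82 tool-shift mm [-1.1 -2.6 33.9] rotvec [ 0.42  0.44 -0.17] q [  -5.2   12.4  -21.7   91.4    4.5   77.7 -147.6] F [-0.3 -0.2  0.1] w 0.0345
```

View pics/a3.png

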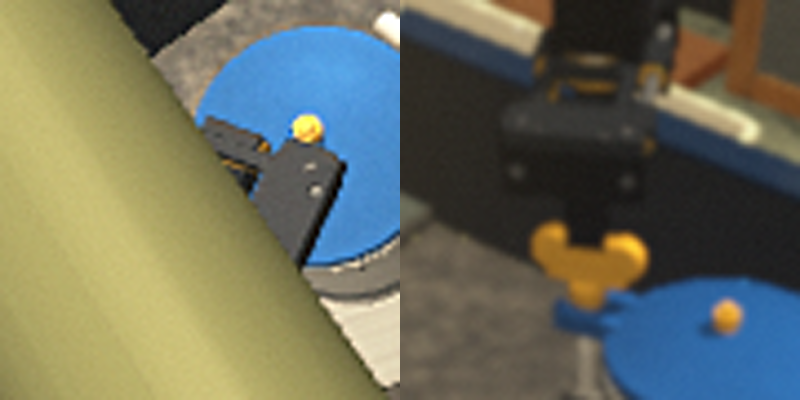

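Side view: the fingers are centred over the wings at (590,250). Down I go.

Request:
{"api": "carry_out", "payload": {
  "increments": "0.4 -0.001 -0.002 0.012 0.3 0.3 0;0.4 0 0 0.01 0 0 0;0.4 0 0 0.008 0 0 0;0.4 0 0 0 0 0 0"
}}

```text
time_s: 12.42
tool_pos: [0.5485, 0.2169, 0.2629]
tool_rot: [-179.9, -0.1, -30.2]
force: [0.1, 0.2, -0.3]
grip_width: 0.0346
```

```bash
python3 -c "
from plan import *
delta(*nut(.003,-120))"
```

```text
t 12.43 tool-shift mm [-0.9  1.   4.9] rotvec [-0.13 -0.07 -0.16] q [  -5.4   13.2  -21.7   93.9    5.    73.8 -148.2] F [ 0.1  0.2 -0.3] w 0.0346
```

Request:
{"api": "carry_out", "payload": {
  "increments": "0.4 -0.001 0.001 0.004 0 0 0;0.2 0 0 0 0 0 0;0 0 0 0 0 0 0;0 0 0 0 0 0 0;0 0 0 0 0 0 0;0 0 0 0 0 0 0",
  "force": 35
}}

```text
time_s: 13.18
tool_pos: [0.5474, 0.217, 0.2595]
tool_rot: [-179.8, -0.1, -30.2]
force: [0.7, 0.8, -0.4]
grip_width: 0.0122
```

```bash
python3 -c "
from plan import *
delta(*nut(.003,-120));print(get_obs()['wrist_torque'])"
```

```text
t 13.18 tool-shift mm [0.1 0.6 1.5] rotvec [-0.23 -0.11 -0.17] q [  -5.4   13.1  -21.7   94.3    5.    73.3 -148.2] F [ 0.7  0.8 -0.4] w 0.0122
[ 0.00667999  0.14690355 -0.08572594]
```

Request:
{"api": "carry_out", "payload": {
  "increments": "0 0 0 -0.0003 0 0 -9;0 0 0 -0.0003 0 0 -9;0 0 0 -0.0003 0 0 -9;0 0 0 -0.0003 0 0 -9;0 0 0 -0.0003 0 0 -9;0 0 0 -0.0003 0 0 -9;0 0 0 -0.0003 0 0 -9;0 0 0 0 0 0 0"
}}

```text
time_s: 14.18
tool_pos: [0.5473, 0.2177, 0.2614]
tool_rot: [-179.9, -0.3, 34.8]
force: [-1.1, -0.4, -0.3]
grip_width: 0.0117
```

```bash
python3 -c "
from plan import *
delta(*nut(.0045,41));print(get_obs()['wrist_torque'])"
```

```text
t 14.18 tool-shift mm [-0.8  1.   1.9] rotvec [  0.18  -0.29 -96.23] q [  0.6  13.9 -28.9  94.    6.8  73.6 -84.7] F [-1.1 -0.4 -0.3] w 0.0117
[-0.11533788  0.29539091 -0.0580871 ]
```

Request:
{"api": "carry_out", "payload": {
  "increments": "0 0 0 -0.0003 0 0 -9;0 0 0 -0.0003 0 0 -9;0 0 0 -0.0003 0 0 -9;0 0 0 -0.0003 0 0 -9;0 0 0 -0.0003 0 0 -9;0 0 0 -0.0003 0 0 -9;0 0 0 -0.0003 0 0 -9;0 0 0 -0.0003 0 0 -9;0 0 0 -0.0003 0 0 -9;0 0 0 -0.0003 0 0 -9;0 0 0 -0.0003 0 0 -6;0 0 0 0 0 0 0"
}}

```text
time_s: 15.68
tool_pos: [0.5465, 0.2178, 0.2641]
tool_rot: [179.8, -0.2, 131.5]
force: [0.2, 0.9, 0.2]
grip_width: 0.0118
```

```bash
python3 -c "
from plan import *
delta(*nut(.0065,41));print(get_obs()['wrist_torque'])
import cv2
p=read_camera('side')['img'];cv2.imwrite('pics/a4.png',cv2.resize(p[80:180,220:340],(720,600),interpolation=cv2.INTER_CUBIC))"
```

```text
t 15.68 tool-shift mm [-1.5 -0.4  2.6] rotvec [ 0.22 -0.15  0.52] q [ 10.4  15.8 -40.9  93.4  10.4  74.6   9.3] F [0.2 0.9 0.2] w 0.0118
[0.02742406 0.05583463 0.07341644]
```

View pics/a4.png

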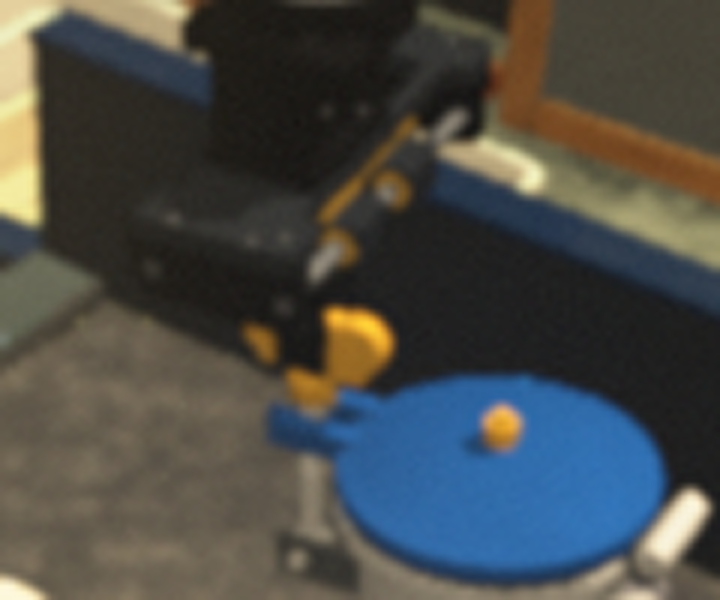

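Wing nut is about 3 rad undone and the foot has lifted. Now I'll swing the bolt outward along its arc, tilting the tool with it.

Request:
{"api": "carry_out", "payload": {
  "increments": "0 0.017 0 0.001 0 -5.7 0;0 0.017 0 0.001 0 -5.7 0;0 0 0 0 0 0 0",
  "force": 20
}}

```text
time_s: 16.1
tool_pos: [0.5241, 0.2433, 0.2606]
tool_rot: [179.7, 11.5, 130.8]
force: [-0.3, 1.4, -1.4]
grip_width: 0.0119
```

```bash
python3 -c "
from plan import *
delta(*nut(.0065,41));print(get_obs()['wrist_torque'])
import cv2
p=read_camera('side')['img'];cv2.imwrite('pics/a5.png',cv2.resize(p[80:180,220:340],(720,600),interpolation=cv2.INTER_CUBIC))"
```

```text
t 16.1 tool-shift mm [-34.9  -0.1   6.2] rotvec [ 0.32 11.5  -0.12] q [  2.9  12.8 -41.3  97.6  20.8  72.8  -2.9] F [-0.3  1.4 -1.4] w 0.0119
[0.6502303  0.75820157 0.0661453 ]
```

View pics/a5.png

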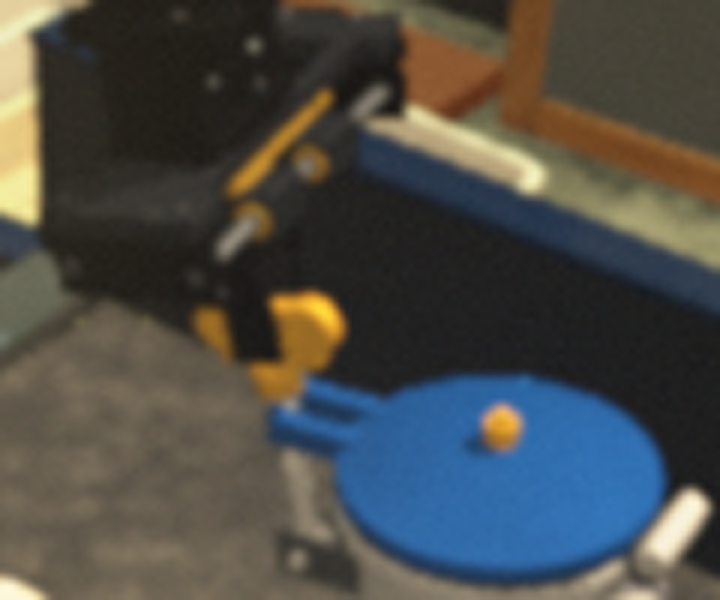

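The bolt is leaning out of the lug freely with low forces, so I'll continue to about 0.6 rad.

Request:
{"api": "carry_out", "payload": {
  "increments": "0 0.017 0 0.001 0 -5.7 0;0 0.017 0 0.001 0 -5.7 0;0 0.017 0 0.001 0 -5.7 0;0 0.017 0 0.001 0 -5.7 0;0 0 0 0 0 0 0"
}}

```text
time_s: 16.77
tool_pos: [0.4886, 0.2857, 0.2378]
tool_rot: [179.4, 34.4, 129.0]
force: [-2.7, 1.6, 0.3]
grip_width: 0.0119
```

```bash
python3 -c "
from plan import *
delta(*nut(.0065,41));print(get_obs()['wrist_torque'])
import cv2
p=read_camera('side')['img'];cv2.imwrite('pics/a6.png',cv2.resize(p[80:180,220:340],(720,600),interpolation=cv2.INTER_CUBIC))"
```

```text
t 16.77 tool-shift mm [-88.2   1.5  31.8] rotvec [ 2.000e-02  3.444e+01 -1.730e+00] q [-14.2  16.7 -41.6 102.2  44.8  80.3 -30.3] F [-2.7  1.6  0.3] w 0.0119
[ 0.84070203  1.2261911  -0.1912199 ]
```

View pics/a6.png

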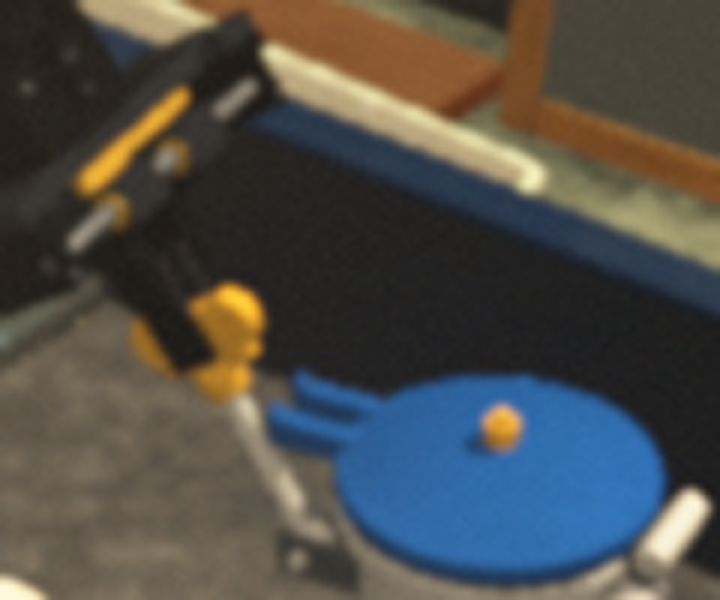

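Request:
{"api": "carry_out", "payload": {
  "increments": "0.5 0 0 0 0 0 0;0.5 0 0 0 0 0 0;0.5 0 0 0 0 0 0;0.5 0 0 -0.02 0 0 0;0.5 0 0 -0.03 0 0 0;0.5 0 0 -0.03 0 0 0;0.5 0 0 -0.03 0 0 0;0.5 0 0 0 0 0 0;0.5 0 0 0 0 0 0;0.5 0 0 0 0 0 0"
}}

```text
time_s: 18.08
tool_pos: [0.4528, 0.3302, 0.3382]
tool_rot: [178.8, 34.3, 127.9]
force: [-0.4, -0.1, 0.1]
grip_width: 0.0433
```

```bash
python3 -c "
from plan import *
delta(*nut(.0065,41));print(get_obs()['tool_pos'],get_obs()['wrist_torque'])
import cv2
p=read_camera('side')['img'];cv2.imwrite('pics/a7.png',p)
q=read_camera('top')['img'];cv2.imwrite('pics/a7t.png',q)"
```

```text
t 18.07 tool-shift mm [-78.8   1.6 146.8] rotvec [ 0.23 34.35 -2.69] q [-17.6  13.7 -44.2  93.5  41.   91.6 -28.3] F [-0.4 -0.1  0.1] w 0.0433
[0.45276105 0.3301853  0.33821226] [0.44258585 0.44885524 0.01382606]
```

View pics/a7.png

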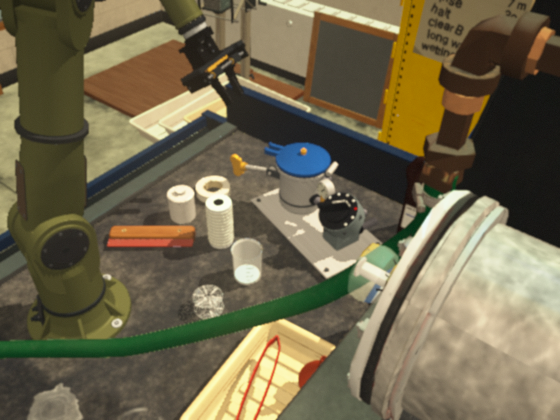

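View pics/a7t.png

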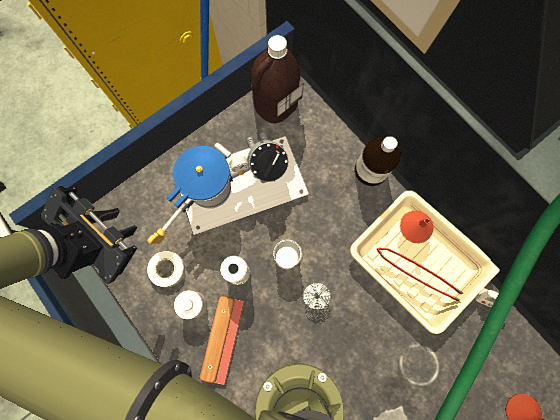

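The bolt now lies outward: wings at (238,165) in the side view and (157,236) in the top view. The bystanders look unmoved. I'll back off a little more, confirm it has settled, and measure the angles.

Request:
{"api": "carry_out", "payload": {
  "increments": "0.5 0 0 -0.03 0 0 0;0.5 0 0 0 0 0 0;0.5 0 0 0 0 0 0;0.5 0 0 0 0 0 0;0.5 0 0 0 0 0 0;0.5 0 0 0 0 0 0;0.5 0 0 0 0 0 0;0.5 0 0 0 0 0 0"
}}

```text
time_s: 19.18
tool_pos: [0.4436, 0.339, 0.3584]
tool_rot: [179.4, 34.4, 127.9]
force: [-0.3, 0.1, 0.1]
grip_width: 0.0432
```

```bash
python3 -c "
from plan import *
import cv2
a=cv2.imread('pics/top0.png').astype(int)
P=read_camera('top');S=read_camera('side');p=P['img'];s=S['img']
print('change since last: ',[ (abs(s[y:y+60,x:x+60].astype(int)-cv2.imread('pics/a7.png')[y:y+60,x:x+60])).mean().round(1) for x,y in[(225,145),(400,300)]])
m=masks_of('wing_nut',P);m2=masks_of('wing_nut',S);print([(i['confidence'],i['bbox']) for i in m[:2]+m2[:2]])
print('expected wing centre at 1.75:')
out=np.array([-.658,.753,0]);piv=np.array([.5472,.2164,.095])
for th in(1.2,1.5,1.75):
  w=piv+.114*(np.sin(th)*out+np.array([0,0,np.cos(th)]));print(th,proj('top',w).round(1),proj('side',w).round(1))
f=lambda i,x,y:cv2.resize(i[y:y+60,x:x+60],(390,390),interpolation=cv2.INTER_CUBIC)
g=np.hstack([f(p,240,130),f(s,225,145)])/255.
cv2.imwrite('pics/a8.png',(255*g**.6).astype(np.uint8))
for nme,x,y in [('tape',145,250),('cart',215,252),('beak',270,238),('amber',350,130),('tank',300,280)]:
  # shift by phase correlation
  A=cv2.cvtColor(cv2.imread('pics/top0.png'),6)[y:y+48,x:x+48].astype(np.float32);B=cv2.cvtColor(p,6)[y:y+48,x:x+48].astype(np.float32)
  print(nme,cv2.phaseCorrelate(A,B))
"
```

```text
change since last:  [np.float64(1.2), np.float64(1.2)]
[(0.56, [149.4, 229.7, 165.6, 242.6]), (0.61, [229.9, 160.3, 242.5, 176.4])]
expected wing centre at 1.75:
1.2 [[149.  233.8]] [[236.5 147.4]]
1.5 [[151.2 238.4]] [[234.5 156.8]]
1.75 [[155.1 239.8]] [[235.3 165.4]]
tape ((0.2374135606141472, 0.11508521110848591), 0.9012014850870602)
cart ((-0.008807541797043683, 0.0044800488705689645), 0.981448020786047)
beak ((0.046601255656867124, 0.03966690154343411), 0.995273464333473)
amber ((0.050798903765919334, -0.0501349752113498), 0.9859715017179648)
tank ((-0.05773942366295515, -0.009623523082385788), 0.9875343619431887)
```

View pics/a8.png

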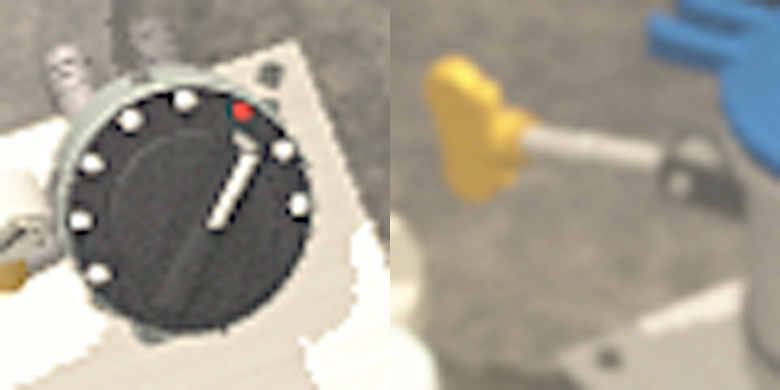

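The pointer leads to the red dot and the bolt lies at its stop. One quick angle check on the selector, then I hand in.

```bash
python3 -c "
from plan import *
p=np.load('p.npy');from scipy.optimize import least_squares as L
A=np.radians(33);nn=np.array([-np.sin(A),0,np.cos(A)]);ex=np.array([np.cos(A),0,np.sin(A)]);ey=np.array([0,1.,0])
q=(np.array([(215,222),(250,153)])+.5)/6.5-.5+[240,130]
def f(v):
  a=p[4]-v[0];P=np.array([[-.005,-.085,.12]])+p[7]*nn+np.array([[p[8]],[p[9]]])*(np.cos(a)*ex+np.sin(a)*ey)
  return (proj('top',R.from_euler('z',p[2]).apply(P)+[p[0],p[1],0])-q).ravel()
r=L(f,[2.6]);print(r.x,r.fun.round(1))
ok=abs(r.x[0]-2.618)<.12
print(ok, sign_off() if ok else '')
"
```

```text
[2.61362766] [ 0.   0.   0.2 -0.3]
the job is handed in; nothing more can be done
True None
```

The job is done and handed in at about 19 s of the 72 s allowed. I gripped the selector and turned it 120° clockwise from the second position to the red dot. Then I undid the wing nut about 3 rad, swung the eyebolt out of the lug and let it drop to its stop.

My last checks before handing in:
- **Selector:** it measured 2.614 rad in the top image, against 2.618 for vent.
- **Eyebolt:** it looks to be on its stop, at about 1.75 rad. It had not moved between two pictures about 1 s apart.
- **Bystanders:** none moved by more than about 0.2 pixel (under 1 mm) in the top view.
- **Arm:** the gripper was clear of everything, with wrist force near zero.

No check failed or disagreed. The sign-off gives no verdict, so I have only these measurements to go on.

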